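Cap the glue and hold the glue-up jig closed

ROBOT

A 6-joint arm with a two-finger parallel gripper is mounted at the origin on the work surface. World frame = base frame: x ahead of the robot, y to its left, z up, the work surface at z = 0. Lengths are in mm, angles in rad, forces in N, time in s.
With the tool pointing down it reaches from about 350 to 975 mm from the base axis. Payload 7.1 kg.
Tool frame: the origin (TCP) lies on the front face of the gripper's body, between the roots of the fingers; the fingertips stand 80 mm ahead of it and the grasp point (between the pads) lies 61 mm ahead of it (env.tips_ahead is the distance from the TCP to the fingertips, in mm); z points along the fingers, y is the line along which they close (so a half turn about z gives the same grasp; the last joint's range is limited). The gripper opens to 88 mm and grips with 3 to 60 N. Pads are 20 mm wide; open, the fingers measure 115 mm over their backs; the gripper's body (75 mm by 178 mm) begins 61 mm behind the grasp point.
Start: joints at [-1.293, 0.423, 1.63, -0, 1.089, -0.019], TCP at [182.807, -597.651, 302.675] pointing down, gripper open.
Joint ranges: [-3, 3], [-0.9, 2.11], [0.09, 2.58], [-1.31, 4.45], [0.11, 2.69], [-2.54, 2.54]. Speed limits (rad/s): [2.39, 2.39, 3.01, 3.14, 3.14, 3.14].

INTERFACE

Orientations are given as a unit quaternion [x, y, z, w].
In Python, from station import env, set_gripper, viewer, workorder gives the robot as it stands. Calls block until the motion is done:
- env.reach(position, orientation): joint-space move of the TCP to a pose.
- env.move_l(position, rot=None, rate=150, f_stop=None): straight line of the TCP; rot=None keeps the orientation; rate is the mean speed in mm/s. With f_stop (N) it stops when the force on the tool has changed by that much, and returns True; else False.
- env.move_joints(angles): joint-space move.
- set_gripper(opening): finger opening in mm; the grip force is fixed at half the most; returns when the fingers have stopped.
- env.hold(seconds).
- env.ik(position, orientation): joint angles nearest the present ones, or None.
- env.read_state(): the state.
- viewer.camera(name): name is "scene" or "top" or "wrist"; returns the picture (480x640x3 uint8, blue, green, red); there is no depth.
- viewer.camera_params(name): a dict with "fx", "fy", "cx", "cy" (pixels), "dist" ([k1, k2, p1, p2, k3] as OpenCV has them; the pictures are not rectified), "pose" (4x4, takes a point from camera to world coordinates); the wrist camera has in their place "tool_from_camera" (4x4, takes a point from camera to tool coordinates, whose origin is the TCP and whose axes are the flange's). Camera axes: x right, y up, looking along -z (the intrinsics and any distortion apply to the point x, -y, -z); pixel columns grow to the right and rows downward; lengths in mm; the calibration is good to about 2 mm. A picture is of the moment at which its call begins: read the wrist's pose just before it. camera_params takes no time and is no camera call.
A pose or a line that the arm cannot do raises env.IKError and nothing moves.
- workorder.sign_off(): hands the job in; it is judged then, once.
The state is a dict: "time_s": time; "qpos": joint angles; "dq": joint speeds; "tau": joint torques, N m; "tool_pos": TCP position; "orientation": TCP orientation; "force": force on the tool from outside, world axes, zero at the start; "wrist_torque": the same for the moment, N m; "width": finger opening in mm; "grip_force": force on a finger pad.
Only numpy, scipy, OpenCV 4.12 (cv2) and the standard library are available. Lean on these libraries where they do the work, as an engineer would, in place of code of your own. Each camera call takes 0.05 s, during which the arm holds its last target. There are 200 camera calls.

TASK

The glued model wall is standing in the glue-up jig. First screw the winged cap of the glue bottle fully shut (clockwise), so that the glue does not dry out, then swing the jig's sprung arm forward by its red handle until it meets the yellow stop pin, and keep holding it there with the fingers: the job finishes while you hold the arm at its stop, not letting go. Leave the steel square, the white tub and the yellow knife where they are.

Things in the scene. Friction and masses are not known exactly. Their poses are not given: they have to be found in the camera images.
- bottle: White glue bottle (40 mm across) fixed in a heavy wooden holder block 70 x 70 x 26 mm; does not move. Origin: centre of the block's underside on the bench; z up, the cap turns about this vertical line. An orange mark on the block's top, in front of the bottle, points along the block's own -x.
- cap_grip (a point): On the cap's turning axis, 96 mm above the bench, where to pinch. The black cap has one straight upright wing: 36 mm long (point x), 10 mm thick (point y), 82 to 104 mm above the bench, free on both sides, over a round skirt 26 mm across (66 to 82 mm high). Orange stripe on the top of its -x half. Turns with the cap: its yaw is the bottle's plus cap.
- cap (a joint): Angle of the screw cap, rad: 0 is fully shut (hard stop; orange stripe in line with the block's orange mark), growing counter-clockwise seen from above as it is unscrewed, to 1.5. It starts 0.7 to 1.2 open, stays where it is left, does not rise or come off; friction about 0.05 N m.
- jig: Glue-up jig fixed to the bench, its sprung arm included: aluminium plate 12 mm thick, spanning x -90 to 60, y -85 to 85 mm from the origin (at bench height); dark steel fence (42 mm high) backing a white model wall (62 mm high), at x 18 to 60, y -50 to 26; yellow stop pin, 34 mm high, at x 14, y 48. Forward is the jig's own +x.
- pivot (a point): Point on the arm's vertical pivot axis, 70 mm above the bench (in the jig's frame x 0, y -50 mm).
- handle (a point): Centre of the red upright handle at the arm's free end, at gripping height 70 mm above the bench. The handle is a round post of 14 mm diameter, standing from 28 mm to 84 mm above the bench on the flat steel arm (14 mm wide, top at 28 mm), 125 mm from the pivot axis; clear all round. Moves with the arm.
- handle_stop (a point): Where handle is when the arm is at its stop (fixed on the jig: x 0, y 75, z 70 mm in its frame, so the arm then points along the jig's +y).
- swing (a joint): Angle of the sprung arm, rad: 0 is where its spring rests it (arm swung back, towards the jig's -x), growing clockwise seen from above as the handle is moved forward; 1.0 is the hard stop at the yellow pin. The spring always pulls it back to 0: about 2.5 N at the handle to start it, about 6 N to hold it at the stop.
- square: Loose engineer's square lying flat: dark stock 75 x 16 x 16 mm, thin steel blade 18 x 100 mm. Origin under the middle of the stock, blade runs to its +y near its +x end. To be left alone.
- tub: Loose white tub, 40 mm diameter, 45 mm tall, upright; origin at the centre of its underside. To be left alone.
- knife: Loose yellow closed craft knife, 135 x 16 x 12 mm, along its own x; origin under the yellow handle's middle. To be left alone.
There are look-alikes about, which are no part of the job. Of the things shaped like the jig, the aluminium one is meant.

How it is judged:
By the outcome, as a careful person would: the job done as asked, in the order asked, and still so for the second after the job is handed in, while the arm keeps its last pose, push and grip.
It also fails if it takes over 48 s, if anything falls off the work surface, if the arm or the gripper's body presses on something with over 40 N, if the wrist force passes 120 N, or if a joint passes its speed limit or range.

## Working session

There is one attempt and no reset: what is moved stays moved. The work goes in short steps, each a Python script; the robot and the scene stay as the last script left them, time stands still between calls to the robot, and variables do not carry over. Pictures are saved under pics/ and viewed, at most 10 in all, crops included, and the job is handed in when it is done.

```bash
ls; mkdir -p pics
python3 - <<'E'
from station import env, viewer
import cv2
for n in("scene","top"):
    cv2.imwrite(f"pics/{n}0.png",viewer.camera(n)); p=viewer.camera_params(n); print(n,p)
print(viewer.camera_params("wrist")); s=env.read_state(); print(s["time_s"],s["orientation"],s["width"])
E
```

```text
pics
scene {'fx': 609.5156582278288, 'fy': 609.5156582278288, 'cx': 325.1996182629764, 'cy': 242.26222383805535, 'dist': array([0.00901301, 0.        , 0.        , 0.        , 0.        ]), 'pose': array([[ 7.34367820e-01, -3.99575565e-01,  5.48674104e-01,
         1.30934723e+03],
       [ 6.78716234e-01,  4.40560153e-01, -5.87580654e-01,
        -7.86942099e+02],
       [-6.94107519e-03,  8.03894346e-01,  5.94731622e-01,
         8.53342201e+02],
       [ 0.00000000e+00,  0.00000000e+00,  0.00000000e+00,
         1.00000000e+00]])}
top {'fx': 600.3305967231709, 'fy': 600.3305967231709, 'cx': 314.03696937441407, 'cy': 234.43939887680966, 'dist': array([-0.09247317,  0.        ,  0.        ,  0.        ,  0.        ]), 'pose': array([[ 1.46818484e-02,  9.98443522e-01, -5.38049937e-02,
         5.31661882e+02],
       [-9.99645504e-01,  1.58522578e-02,  2.13909584e-02,
         2.60838530e+00],
       [ 2.22105945e-02,  5.34718612e-02,  9.98322317e-01,
         1.33388222e+03],
       [ 0.00000000e+00,  0.00000000e+00,  0.00000000e+00,
         1.00000000e+00]])}
{'fx': 422.02988770540503, 'fy': 422.02988770540503, 'cx': 315.95744017362813, 'cy': 239.96962599499605, 'dist': array([-0.05368219,  0.        ,  0.        ,  0.        ,  0.        ]), 'tool_from_camera': array([[ 7.91800814e-04,  9.58385023e-01,  2.85477707e-01,
         7.87847639e+01],
       [ 9.99999604e-01, -6.42657535e-04, -6.16115161e-04,
        -1.76214792e+00],
       [-4.07011143e-04,  2.85478081e-01, -9.58385152e-01,
        -8.22777052e+01],
       [ 0.00000000e+00,  0.00000000e+00,  0.00000000e+00,
         1.00000000e+00]])}
0.1 [ 9.89009837e-01  1.47848140e-01 -8.37807111e-05 -6.80669030e-04] 87.60466303028184
```

View pics/scene0.png

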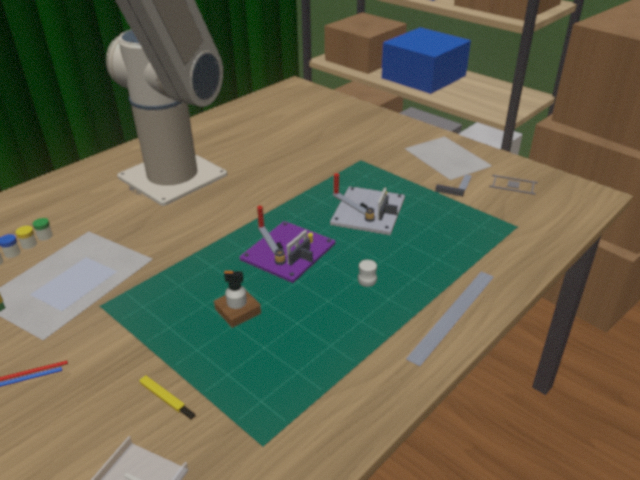

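View pics/top0.png

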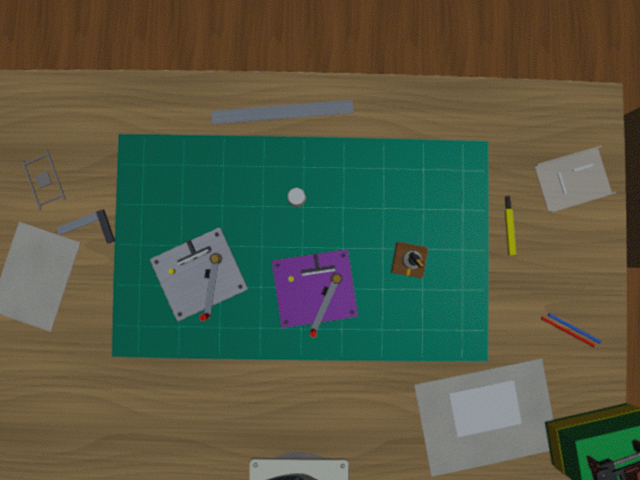

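The aluminium jig (top px 198,273; scene 368,210) is the one wanted, and the purple one (top 315,288; scene 288,250) is the look-alike. There's only one bottle (top 410,260; scene 236,297). The red handles are at top (205,317) for aluminium and (313,333) for purple. The pencils (570,330) and the red post on the purple jig aren't part of the job.

```bash
cat > h.py <<'E'
from station import env, set_gripper, viewer, workorder
import numpy as np, cv2
from scipy.spatial.transform import Rotation as R
def down(yaw):  # tool down, tool x along world yaw
    return (R.from_euler('z',yaw)*R.from_euler('x',np.pi)).as_quat()
def tpose(s):
    T=np.eye(4); T[:3,:3]=R.from_quat(s["orientation"]).as_matrix(); T[:3,3]=s["tool_pos"]; return T
def ray(name,px,T=None):
    p=viewer.camera_params(name); C=p["pose"] if T is None else T@p["tool_from_camera"]
    K=np.array([[p["fx"],0,p["cx"]],[0,p["fy"],p["cy"]],[0,0,1]])
    u,v=cv2.undistortPoints(np.array([[px]],float),K,p["dist"])[0,0]
    d=C[:3,:3]@np.array([u,-v,-1]); return C[:3,3],d/np.linalg.norm(d)
def plane(r,z): return r[0]+r[1]*(z-r[0][2])/r[1][2]
def tri(*rs):
    A=[np.eye(3)-np.outer(d,d) for c,d in rs]; P=np.linalg.solve(sum(A),sum(a@c for a,(c,d) in zip(A,rs)))
    return P,[np.linalg.norm(a@(P-c)) for a,(c,d) in zip(A,rs)]
def shot(name):
    s=env.read_state(); T=tpose(s); im=viewer.camera("wrist"); cv2.imwrite(f"pics/{name}.png",im); np.save(f"pics/{name}.npy",T); return im
E
python3 - <<'E'
from h import *
for n,a,b in(("cap",(414,260),(233,275)),("handle",(205,317),(336,175)),("pin",(171,271),(396,194))): print(n,tri(ray("top",a),ray("scene",b)))
for n,a,z in(("bottle",(410,260),26),("pivot",(216,259),30),("pin",(171,271),34),("handle",(205,317),84),("mark",(408,272),26),("tub",(296,197),45)): print(n,plane(ray("top",a),z))
t=env.read_state()["time_s"]
b=plane(ray("top",(413,260)),90)
env.reach([b[0]-20,b[1],290],down(np.pi)); shot("b1")
env.reach([b[0]-20,b[1]+60,290],down(np.pi)); shot("b2")
s=env.read_state();print(s["time_s"]-t,s["qpos"])
im=np.hstack([cv2.imread(f"pics/b{i}.png")[100:400,120:520] for i in(1,2)]); cv2.imwrite("pics/b12.png",im)
E
```

```text
cap (array([ 547.47654587, -234.19844655,   91.77884348]), [np.float64(1.7625678693950737), np.float64(1.7625678693950824)])
handle (array([424.77807883, 200.39262977,  81.73787694]), [np.float64(1.1327136004271574), np.float64(1.1327136004271805)])
pin (array([528.47542563, 294.62103024,  24.22740537]), [np.float64(14.398985301331878), np.float64(14.398985301331978)])
bottle [ 549.42072879 -236.48407428   26.        ]
pivot [545.22463525 186.52281501  30.        ]
pin [517.63578132 282.96681961  34.        ]
handle [424.15385414 199.25230259  84.        ]
mark [ 523.11180505 -232.27149904   26.        ]
tub [681.38328636  15.0950046   45.        ]
2.2833 [-3.34887700e-01  3.37521264e-01  1.79501198e+00 -4.07521546e-04
  1.00845423e+00 -1.90551549e+00]
```

View pics/b12.png

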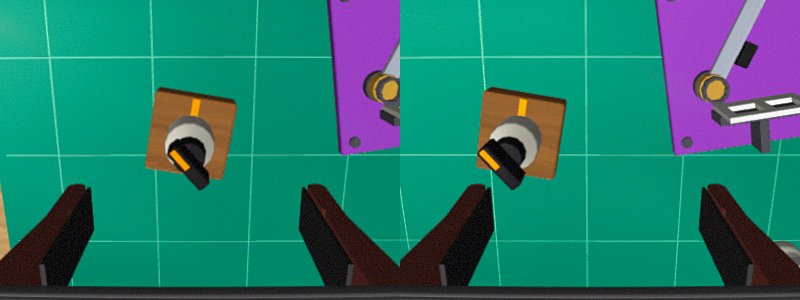

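Both wrist views show the single bottle: the block at about (190,135) and the wing at (188,160), with the orange stripe on its near end and the block mark pointing up (world -x). Next I'll zoom both for exact pixels, as the close check.

Run:
```python
import cv2,numpy as np
a=cv2.imread("pics/b1.png")[180:300,255:375]; b=cv2.imread("pics/b2.png")[180:300,180:300]
cv2.imwrite("pics/bz.png",np.hstack([cv2.resize(x,(400,400),interpolation=cv2.INTER_CUBIC) for x in(a,b)]))
```

```text
(no output)
```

View pics/bz.png

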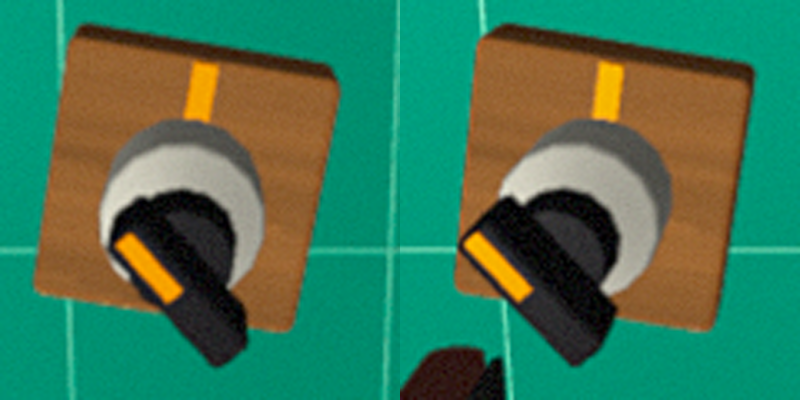

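```bash
cat >> h.py <<'E'
def proj(P,T,name="wrist"):
    p=viewer.camera_params(name); C=np.linalg.inv(T@p["tool_from_camera"] if name=="wrist" else p["pose"])
    q=np.asarray(P)@C[:3,:3].T+C[:3,3]; q=q*[1,-1,-1]
    K=np.array([[p["fx"],0,p["cx"]],[0,p["fy"],p["cy"]],[0,0,1]])
    return cv2.projectPoints(q.reshape(-1,1,3),np.zeros(3),np.zeros(3),K,p["dist"])[0][:,0]
E
python3 - <<'E'
from h import *
T1,T2=np.load("pics/b1.npy"),np.load("pics/b2.npy"); k=.3
u1=lambda p:(255+p[0]*k,180+p[1]*k); u2=lambda p:(180+(p[0]-400)*k,180+p[1]*k)
blk=[((70,40),(478,40)),((337,86),(752,78)),((293,332),(715,331)),((35,290),(457,288))]
st=[((115,243),(463,244)),((128,232),(480,233)),((184,290),(532,290)),((166,304),(517,302)),((217,366),(573,366))]
t=lambda a,b:tri(ray("wrist",u1(a),T1),ray("wrist",u2(b),T2))
B=[];
for a,b in blk: P,e=t(a,b);B.append(P);print("blk",P.round(1),np.round(e[0],2))
for a,b in st: P,e=t(a,b);print("st",P.round(1),np.round(e[0],2), plane(ray("wrist",u1(a),T1),104).round(1),plane(ray("wrist",u2(b),T2),104).round(1))
Q=np.array([(plane(ray("wrist",u1(a),T1),26)+plane(ray("wrist",u2(b),T2),26))/2 for a,b in blk])
c=Q.mean(0); m=[((202,63),(610,63)),((199,120),(605,120))]
print("centre",c, "edges",[np.linalg.norm(Q[i]-Q[i-1]).round(1) for i in range(4)])
# corners order: (-x,-y),(-x,+y),(+x,+y),(+x,-y)
d=(Q[2]+Q[3]-Q[0]-Q[1]); e=(Q[1]+Q[2]-Q[0]-Q[3]); print("yaw",np.arctan2(d[1],d[0]),np.arctan2(-e[0],e[1]))
a,b=[(plane(ray("wrist",u1(p),T1),26)+plane(ray("wrist",u2(q),T2),26))/2 for p,q in m];print("mark",a,b,np.arctan2(*(b-a)[1::-1]))
yaw=np.arctan2(d[1]-e[0],d[0]+e[1])
for cap in(.7,.75,.8,.85,.9,.95): # model overlay
    pass
S=[(plane(ray("wrist",u1(a),T1),104)+plane(ray("wrist",u2(b),T2),104))/2 for a,b in st]
w=(S[3]+S[2]-S[0]-S[1]); wy=np.arctan2(w[1],w[0]); print("wing yaw",wy,"cap",wy-yaw, "stripe ends rel",(S[0]+S[1])/2-c,(S[2]+S[3])/2-c)
im=[np.clip(cv2.imread(f"pics/b{i}.png").astype(float)*3,0,255).astype(np.uint8) for i in(1,2)]
out=[]
for I,T,x0 in((im[0],T1,255),(im[1],T2,180)):
    Z=cv2.resize(I[180:300,x0:x0+120],(400,400),interpolation=cv2.INTER_CUBIC)
    for h,col in((104,(255,0,255)),(82,(255,255,0))):
        cs=[[x*np.cos(wy)-y*np.sin(wy)+c[0],x*np.sin(wy)+y*np.cos(wy)+c[1],h] for x,y in((-18,-5),(-18,5),(18,5),(18,-5))]
        cv2.polylines(Z,[np.int32((proj(cs,T)-[x0,180])/k)],True,col,1)
    out.append(Z)
cv2.imwrite("pics/bo.png",np.hstack(out))
E
```

```text
blk [ 511.9 -263.2   24.8] 0.1
blk [ 524.5 -195.3   15.6] 0.93
blk [ 590.9 -206.    22.6] 0.01
blk [ 579.2 -274.6   21.8] 0.04
st [ 538.8 -247.6  104.9] 0.27 [ 538.8 -247.6  104. ] [ 539.4 -247.9  104. ]
st [ 537.9 -245.2  100.6] 0.26 [ 536.5 -245.   104. ] [ 537.1 -244.2  104. ]
st [ 548.  -233.8  106.9] 0.16 [ 548.9 -233.8  104. ] [ 549.2 -234.5  104. ]
st [ 551.4 -237.5  105.1] 0.03 [ 551.9 -237.5  104. ] [ 551.9 -237.8  104. ]
st [ 565.8 -227.1  103.9] 0.17 [ 565.6 -227.1  104. ] [ 566.  -227.1  104. ]
centre [ 550.31884755 -234.50915762   26.        ] edges [np.float64(66.9), np.float64(68.4), np.float64(68.0), np.float64(68.8)]
yaw -0.15800861449153192 -0.16517261523006288
mark [ 517.51478408 -230.13372424   26.        ] [ 532.14876481 -231.49581988   26.        ] -0.09281018690877814
wing yaw 0.6879126483282928 cap 0.8495328304813571 stripe ends rel [-12.37498524 -11.6740016   78.        ] [ 0.15147233 -1.37934637 78.        ]
```

View pics/bo.png

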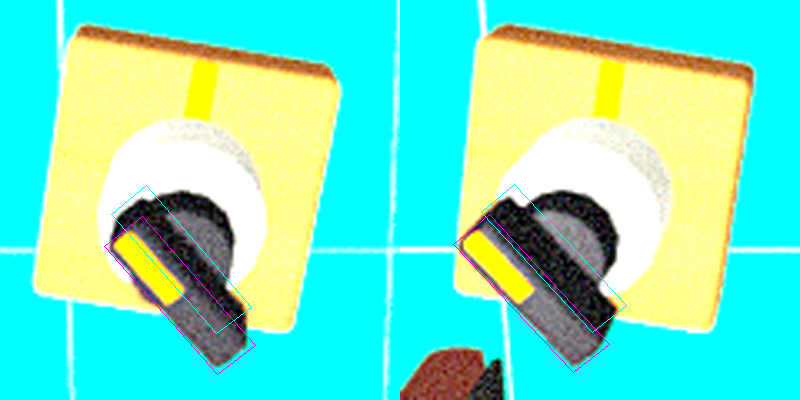

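The overlay lies on the wing to within about 1 mm. The wing top triangulates to roughly 104 mm, the cap is about 0.85 rad open, and the bottle yaw is -0.16. I'll grasp and turn it.

Run:
```python
from h import *
c=[550.6,-234.5]; wy=.69
env.reach([*c,230],down(wy)); hit=env.move_l([*c,165],f_stop=15); 
s=env.read_state(); print(hit,s["tool_pos"],s["time_s"])
set_gripper(4); s=env.read_state(); print(s["width"],s["grip_force"],s["wrist_torque"],s["force"])
q=np.array(s["qpos"])
q0=q[5]; turned=0
for t in [.4,.7]+list(np.arange(.74,1.05,.04)):
    q[5]=q0+t; env.move_joints(q); s=env.read_state()
    print(round(t,2),s["wrist_torque"].round(3) if hasattr(s["wrist_torque"],'round') else s["wrist_torque"],np.round(s["force"],1),round(s["qpos"][5]-q0,3),round(s["width"],2))
    if abs(s["wrist_torque"][2])>.35: break
print(s["time_s"],s["orientation"])
```

```text
False [ 550.85273836 -234.55000035  165.22980861] 5.0
9.857911524431243 29.989163875579834 [-0.97267739 -0.55727188  0.11752501] [ 2.652867   -4.64006988 -4.18740419]
0.4 [-0.774 -0.209 -0.042] [ 0.9 -5.5 -3.1] 0.397 9.53
0.7 [-1.226 -0.247 -0.007] [ 1.1 -7.1 -4. ] 0.697 9.43
0.74 [-1.26  -0.215 -0.027] [ 1.4 -8.1 -3.4] 0.737 9.66
0.78 [-1.338 -0.229 -0.049] [ 0.7 -7.7 -5.2] 0.777 9.54
0.82 [-1.394 -0.205 -0.028] [ 1.3 -8.5 -3.6] 0.817 9.73
0.86 [-1.413 -0.142 -0.022] [ 1.3 -8.4 -4.4] 0.857 9.83
0.9 [-1.348 -0.201  0.509] [ 0.7 -8.3 -5. ] 0.896 9.92
8.2833 [ 0.99473306 -0.10245412  0.00217724  0.00213269]
```

The torque jumped to 0.51 N·m at 0.896 rad, so the cap is at its hard stop. I'll release it, check with a picture, and photograph the aluminium jig from two places.

Run:
```python
from h import *
set_gripper(60); s=env.read_state(); p=s["tool_pos"]
env.move_l([p[0],p[1],285]); a=shot("c1")
env.reach([475,205,330],down(np.pi)); b=shot("j1")
env.reach([475,275,330],down(np.pi)); c=shot("j2")
print(env.read_state()["time_s"])
cv2.imwrite("pics/jz.png",np.hstack([cv2.resize(x[60:420,110:530],(400,343)) for x in(b,c)]))
cv2.imwrite("pics/cz.png",cv2.resize(a[60:360,160:480],(400,375)))
o=np.zeros((600,800,3),np.uint8); J=cv2.imread("pics/jz.png"); o[:343]=J; o[343:,:400]=cv2.resize(cv2.imread("pics/c1.png")[110:370,140:540],(400,257)); cv2.imwrite("pics/comb.png",o)
```

```text
12.85
```

View pics/comb.png

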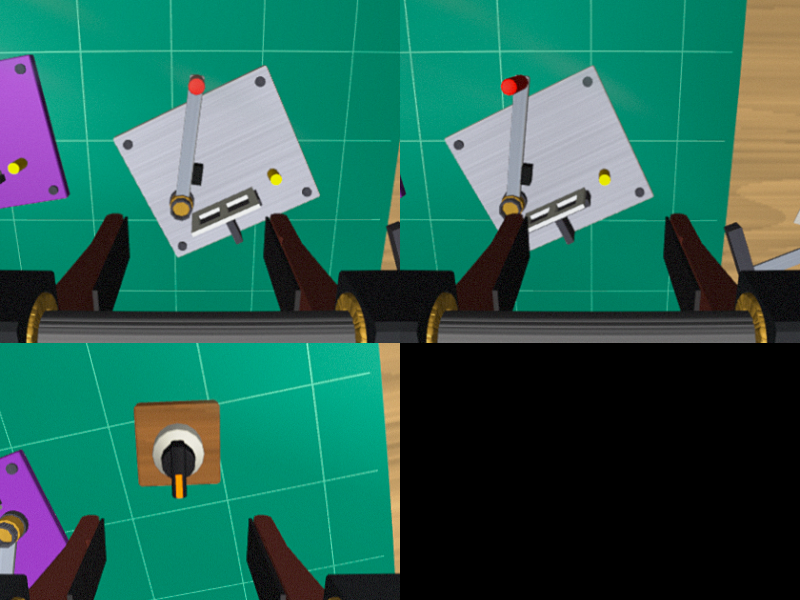

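The cap is shut: the stripe end of the wing lies over the block's mark, parallel to the block's sides (composite px 179,480). For the aluminium jig in view 1, the handle top is at (196,86), the pivot at (181,206) and the pin at (276,179). In view 2 they're at (109,86), (111,205) and (205,179). I'll fit the jig pose to these.

Run:
```python
from h import *
from scipy.optimize import least_squares
T=[np.load("pics/j1.npy"),np.load("pics/j2.npy")]; im=[cv2.imread(f"pics/j{i}.png") for i in(1,2)]
o=lambda p:np.array([110+p[0]*1.05,60+p[1]*1.05])
V=[[(113,138),(266,66),(320,196),(178,257),(276,179),(181,206),(196,86)],[(45,140),(193,66),(253,196),None,(205,179),(111,205),(109,86)]]
V=[[None if p is None else o(p) for p in v] for v in V]
for i in(0,1):  # refine colour blobs
    hsv=cv2.cvtColor(im[i],cv2.COLOR_BGR2HSV)
    for k,(lo,hi) in((4,((25,150,200),(35,255,255))),(6,((0,150,190),(8,255,255)))):
        m=cv2.inRange(hsv,lo,hi); n,l,st,ce=cv2.connectedComponentsWithStats(m)
        j=min(range(1,n),key=lambda j:np.linalg.norm(ce[j]-V[i][k])-min(st[j,4],20)); print(i,k,V[i][k].round(1),ce[j].round(1),st[j]); V[i][k]=ce[j]
for k,n in((0,"c0"),(1,"c1"),(2,"c2"),(4,"pin"),(5,"pivot"),(6,"handle")):
    P,e=tri(*[ray("wrist",V[i][k],T[i]) for i in(0,1)]); print(n,P.round(1),np.round(e[0],2))
def pts(v):
    x,y,a,zp,sw=v; L=np.array([[-90,-85,12],[-90,85,12],[60,85,12],[60,-85,12],[14,48,34],[0,-50,zp],[-125*np.sin(1-sw),-50+125*np.cos(1-sw),84]])
    c,s=np.cos(a),np.sin(a); return np.c_[x+c*L[:,0]-s*L[:,1],y+s*L[:,0]+c*L[:,1],L[:,2]]
def f(v):
    P=pts(v); return np.concatenate([(proj(P,T[i])[k]-V[i][k]) for i in(0,1) for k in range(7) if V[i][k] is not None])
r=least_squares(f,[525,235,.42,35,0],loss='soft_l1'); print(r.x, r.fun.reshape(-1,2).round(1).tolist()); np.save("jig.npy",r.x); print(pts(r.x).round(1))
```

```text
0 4 [399.8 248. ] [399.6 248.1] [394 243  12  11 103]
0 6 [315.8 150.3] [315.8 150.5] [308 143  17  16 214]
1 4 [325.2 248. ] [324.6 248.5] [319 244  12  10  96]
1 6 [224.4 150.3] [223.8 150.9] [216 143  17  17 218]
c0 [482.4 120.9   7.4] 0.98
c1 [409.3 274.1  11.7] 0.04
c2 [541.9 337.2  14.7] 0.25
pin [517.8 285.5  32.6] 0.06
pivot [545.7 191.1  32.5] 0.5
handle [423.  206.3  83. ] 0.0
[ 5.25623353e+02  2.36148113e+02  4.44366396e-01  2.95270949e+01
 -3.07603954e-03] [[-1.2, 0.5], [0.2, -1.7], [0.5, 0.1], [-0.9, 0.9], [0.3, 0.4], [0.1, -0.3], [0.1, 0.2], [-2.1, -1.5], [0.1, -1.6], [1.0, 0.6], [-0.0, 0.3], [0.6, 0.7], [-0.2, 0.2]]
[[480.9 120.7  12. ]
 [407.8 274.2  12. ]
 [543.3 338.7  12. ]
 [616.3 185.2  12. ]
 [517.6 285.5  34. ]
 [547.1 191.   29.5]
 [423.1 206.4  84. ]]
```

Run:
```python
from h import *
pv=np.array([547.1,191.0]); a0=np.arctan2(206.4-191,423.1-547.1); a1=.4444+np.pi/2; print(a0,a1)
P=lambda a,z=131:[*(pv+125*np.array([np.cos(a),np.sin(a)])),z]
env.reach(P(a0,190),down(a0)); print(env.move_l(P(a0),f_stop=12))
set_gripper(6); s=env.read_state(); f0=np.array(s["force"]); print(s["width"],s["grip_force"],s["time_s"],f0.round(1))
def rep(a):
    s=env.read_state(); t=np.array([np.sin(a),-np.cos(a)]); d=np.array(s["tool_pos"])[:2]-pv
    ft=(np.array(s["force"])-f0)[:2]@t; print(round(a-a1,3),"ang",round(np.arctan2(d[1],d[0])-a1,3),"r",round(np.linalg.norm(d),1),"ft",round(ft,1),np.round(s["force"],1),round(s["width"],2)); return ft
for a in np.linspace(a0,a1+.03,7)[1:]:
    env.move_l(P(a),down(a),rate=80); rep(a)
while a>a1-.05:
    a-=.008; env.move_l(P(a),down(a),rate=40); env.hold(.15)
    if rep(a)<-16: break
env.hold(.3); rep(a); print(env.read_state()["time_s"],a,env.read_state()["grip_force"]); shot("h1")
cv2.imwrite("pics/top1.png",cv2.resize(viewer.camera("top")[180:380,90:340],(750,600)))
```

```text
3.018031782362301 2.0151963267948965
False
13.582250732617046 30.000615119934082 14.875 [-1.1 -2.3  2.5]
0.841 ang 0.841 r 124.9 ft -0.8 [ 1.4 -3.8  2.9] 12.85
0.679 ang 0.682 r 124.6 ft 0.1 [ 3.3 -4.2  2.9] 13.04
0.516 ang 0.522 r 124.4 ft -1.9 [ 2.8 -7.2  3.3] 13.49
0.354 ang 0.362 r 124.2 ft -2.1 [ 1.6 -7.8  4.9] 12.8
0.192 ang 0.202 r 124.0 ft -2.3 [ 0.1 -7.6  6.6] 13.81
0.03 ang 0.041 r 123.9 ft -2.8 [-1.5 -7.6  7.9] 13.29
0.022 ang 0.035 r 123.9 ft -2.7 [-1.9 -6.7  6.6] 13.45
0.014 ang 0.028 r 123.9 ft -2.6 [-1.3 -7.7  7. ] 13.47
0.006 ang 0.02 r 123.9 ft -3.0 [-2.2 -6.8  7.2] 13.25
-0.002 ang 0.012 r 123.8 ft -2.8 [-2.  -6.8  7.1] 13.64
-0.01 ang 0.004 r 123.9 ft -1.5 [-0.5 -7.1  6.5] 13.63
-0.018 ang 0.002 r 123.9 ft -5.8 [-4.5 -8.7 10. ] 13.3
-0.026 ang -0.0 r 123.8 ft -7.2 [ -5.5 -10.   11.7] 13.48
-0.034 ang -0.003 r 123.8 ft -11.3 [ -9.7 -10.7  14.3] 13.45
-0.042 ang -0.005 r 123.7 ft -13.7 [-11.8 -12.1  15.5] 13.26
-0.05 ang -0.007 r 123.7 ft -16.6 [-14.9 -12.3  18.4] 13.55
-0.05 ang -0.007 r 123.6 ft -15.6 [-13.6 -12.8  17.7] 13.18
21.575 1.9651963267948962 30.043809413909912
```

View pics/h1.png

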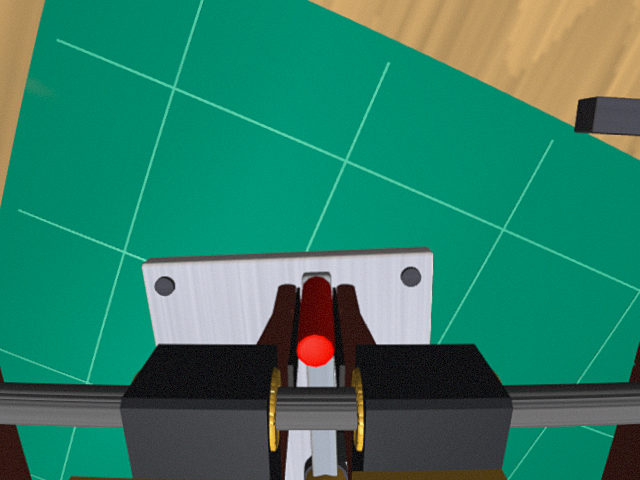

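View pics/top1.png

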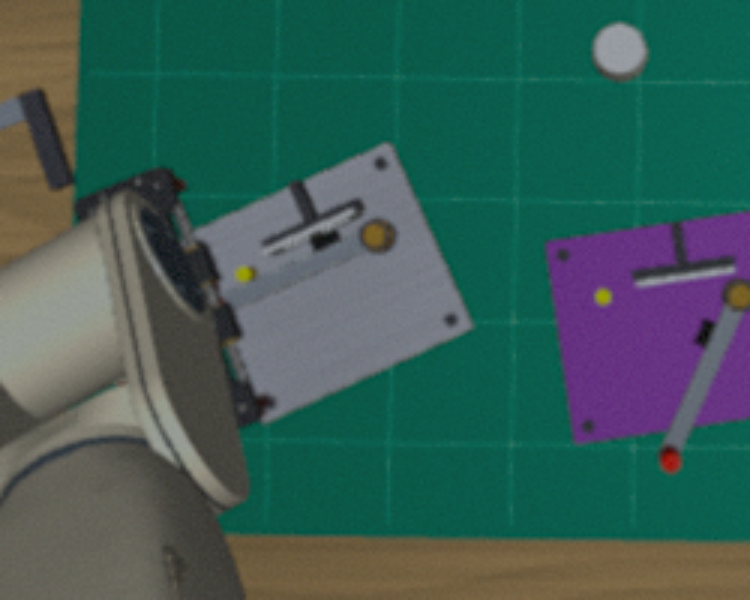

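The handle is between the fingers at wrist-view px (316,350). In the top view the arm lies against the yellow pin at (245,273), and the tub and square haven't moved. The force rose steadily once the arm reached the stop, so I'm handing the job in while holding.

```bash
python3 -c "
from h import *
print(workorder.sign_off())"
```

```text
the job is handed in; nothing more can be done
None
```

I screwed the glue cap fully shut, swung the aluminium jig's arm to its yellow stop pin, and handed the job in at about 21.6 s with the fingers still holding it there; the square, tub and knife were not touched.

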